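# Square a glued box frame by its diagonals

## Robot

A 6-joint arm with a two-finger parallel gripper is mounted at the origin on the work surface. World frame = base frame: x ahead of the robot, y to its left, z up, the work surface at z = 0. Lengths are in m, angles in rad, forces in N, time in s.
With the tool pointing down it reaches from about 0.375 to 0.9 m from the base axis. Payload 3.1 kg.
Tool frame: the origin (TCP) lies midway between the tips of the shut fingers; the grasp point (between the pads) lies 19 mm behind it; z points along the fingers, y is the line along which they close (so a half turn about z gives the same grasp; the last joint's range is limited). The gripper opens to 85 mm and grips with 20 to 120 N. Pads are 22 mm wide; open, the fingers measure 114 mm over their backs; the gripper's body (76 mm by 85 mm) begins 54 mm behind the grasp point. The pads swing forward as they close: fully open they stand 13 mm farther back than shut.
Start: joints at [-0.178, 0.527, 1.433, -0, 1.181, -0.178], TCP at [0.625, 0, 0.231] pointing down, gripper open.
Joint ranges: [-3.08, 3.08], [-0.75, 2.2], [0.22, 2.44], [-1.43, 4.57], [0, 2.65], [-2.85, 2.85]. Speed limits (rad/s): [2.79, 2.79, 3.14, 3.14, 3.14, 3.14].

## Interface

Orientations are given as a unit quaternion [x, y, z, w].
In Python, from station import manip gives the robot as it stands.
- The arm moves only by the tool step_arm, never from a script. Its argument "targets" is text: rows parted by semicolons, each of 4 numbers parted by spaces: the shift along the tool's x, y, z in mm, then the turn about the tool's z in degrees. A call has 1 to 12 rows; each row is the pose to reach, as a shift and turn from the pose commanded when the call began, along the tool's axes at that moment; what a row does not reach only later rows make up. A row lasts 1/10 s, in which the tool goes at most 50 mm and 8.59 degrees, less where a joint would pass 70% of its speed; a pose out of reach is approached as far as the arm can. A call with a gripper value outside its range is refused whole. "gripper" is the closure, from 0 (fully open) to 1 (shut), set as the call begins (left out, the last holds). The fingers move at their own pace and stop on an object; "squeeze" is the grip in N (left out, the last holds). Time passes only in rows, so rows that repeat a pose let the fingers close. It gives the time, the measured TCP pose, the force, the opening and the grip force at its end, in the units of the state.
- manip.sense(): the state, without advancing time (a new reading comes with each control period).
- manip.snapshot(name): name is "scene" or "side" or "wrist"; returns the picture (384x512x3 uint8, red, green, blue); there is no depth.
- manip.get_calibration(name): a dict with "fov_y" (degrees; the focal length in pixels is half the picture's height over the tangent of half this angle, whatever the lens; pixels are square), "cx", "cy" (the principal point, pixels), "extrinsics" (4x4, takes a point from camera to world coordinates); the wrist camera has in their place "tool_from_camera" (4x4, takes a point from camera to tool coordinates, whose origin is the TCP and whose axes are the flange's). Camera axes: x right, y down, z forward; pixel columns grow to the right and rows downward; lengths in m; the calibration is good to about 2 mm. The wrist camera is an equidistant fisheye: a pixel r from the principal point sees the ray r / f radians off the axis. A picture is of the moment at which its call begins: read the wrist's pose just before it. get_calibration takes no time and is no camera call.
- manip.sign_off(): hands the job in; it is judged then, once.
Trained networks look in the newest picture that a camera, given by its name, has taken for a name from the list of things; names that differ only in an ending like _2 or _b are one class to them, and where a whole thing is asked for, a point or a joint stands for the part that bears it (a point fixed in the world has none). Each returns a list of dicts, best first, with "p" (0 to 1); they miss things now and then, are a little off and sometimes report something else, mostly with a low value. They report only what shows in the picture. A call takes as long as a camera call.
- manip.recognise(camera, query): "position" ([column, row] in pixels, amid what is visible of it).
- manip.masks_of(camera, query): "pixels" (384x512 bool, what is visible of it) and "position" ([column, row] in pixels, amid what is visible of it).
- manip.mark_of(camera, query): "position" ([column, row] in pixels: a listed point, or the origin of a listed thing).
The state is a dict: "t": time; "q": joint angles; "qd": joint speeds; "tau": joint torques, N m; "tcp_pos": TCP position; "tool_rot": TCP orientation; "force": force on the tool from outside, world axes, zero at the start; "ft_torque": the same for the moment, N m; "finger_gap": opening from 0.0 (shut) to 1.0 (fully open); "gripper_force": force on a finger pad.
Only numpy, scipy, OpenCV 4.12 (cv2) and the standard library are available. Lean on these libraries where they do the work, as an engineer would, in place of code of your own. Each camera call takes 0.05 s, during which the arm holds its last target. There are 200 camera calls.

## Task

The freshly glued box frame on the plywood board is racked: check it with the spring slide gauge, letting the gauge spring out corner to corner inside the frame, first across the red-dotted diagonal and then across the blue-dotted one. Then gently push the end of the moving rail (opposite the dark fixed one) that sticks out, allowing for the frame springing back, until both diagonals are equal and the frame stays square when you let go; leave the gauge sitting across the blue diagonal. Do not force the frame or the gauge, and leave the bottles and other things on the table where they are.

Things in the scene. Friction and masses are not known exactly. Their poses are not given: they have to be found in the camera images.
- frame: Plywood board 190 x 190 x 4, fixed on the table, with a bottomless box frame: four rails 12 thick, 28 high (tops 32 above the table), opening 140 x 140. Origin: underside, middle of the opening when square; z up. The darker rail (inner face y = -70) is screwed down; two pale sides hinge at its ends and carry the moving rail (inner face y = +70), which shifts along x, staying parallel.
- rail_middle (a point): Middle of the moving rail (164 x 12 x 28), half-way up, 18 above the table. When square: frame x = 0, y = +76; end faces 82 either side. The glue yields at about 8 to 10 N on its end, plus 50 N per m/s of pushing speed: push at 20 mm/s or less. Let go, it springs back some 5 mm towards where it came from, then stays. Overdone, it can be pushed back from its other end.
- red_fixed (a point): Inner corner of the opening at the fixed rail, 18 above the table (half rail height); a red dot lies on the rail top just outside it. Frame x = -70, y = -70.
- red_moving (a point): The opposite red-dotted inner corner, at the +x end of the moving rail, moving with it; at frame x = +70 when square. The rail's end face is 12 beyond it in frame +x.
- blue_fixed (a point): Inner corner at the other end of the fixed rail (frame x = +70, y = -70), blue dot, 18 above the table.
- blue_moving (a point): The opposite blue-dotted inner corner, at the -x end of the moving rail, moving with it; at frame x = -70 when square. The rail's end face is 12 beyond it in frame -x.
- slide (a joint): Reading of the slide gauge, m: 0 shut (172 mm from nose tip to nose tip), 0.040 fully out (212 mm). A spring pushes it out with about 2 N; it starts fully out, lying on the table. Seated in a corner, each nose tip stays about 1.2 mm short of the corner, so diagonal = 174.5 mm + reading.
- tab_fixed (a point): Centre of the gauge's yellow tab, an upright plate 6 thick along the gauge, 22 wide across; its top is 51 and this point 35 above the gauge's underside. x runs along the gauge towards the slide. Squeezing both tabs together by their outer faces shuts the gauge (140 g in all), which can be carried so; opening the fingers lets it spring out.
- tab_sliding (a point): Centre of the orange tab on the slide, same plate, same height, 18 mm from tab_fixed when shut, 58 when fully out (outer faces 24 and 64 mm apart). The middle between the tabs is also the middle between the noses.
- nose_fixed (a point): Axis of the upright round brass nose pin (diameter 6, height 14) at the fixed end of the gauge, at half its height (7); 74 mm beyond tab_fixed.
- nose_sliding (a point): Axis of the same pin at the slide's end; 74 mm beyond tab_sliding. Let go a few mm above the board, the gauge may stay there, held by its noses in the corners; that is fine within 8 mm.
- gauge: The fixed half of the gauge, an aluminium bar 20 wide: origin on its underside, midway between the tabs when shut; x along the gauge towards the slide.
- paint_red: Bystander, to be left alone: small red paint bottle, diameter 34, height 85 mm; origin under its middle.
- paint_gold: Bystander, to be left alone: gold paint bottle, diameter 38, height 100 mm; origin under its middle.
- glue: Bystander, to be left alone: white glue bottle, diameter 44, height 110 mm; origin under its middle.
- clay_ring: Bystander, to be left alone: white clay ring lying flat, outer diameter 90, height 12 mm; origin under its middle.
- sanding_block: Bystander, to be left alone: cork sanding block 70 x 40 x 25 mm; origin under its middle.
- brush: Bystander, to be left alone: a paint brush about 200 mm long lying on the table; origin under its middle.

How it is judged:
By the outcome, as a careful person would: the job done as asked, in the order asked, and still so for the second after the job is handed in, with the robot touching nothing.
It also fails if it takes over 72 s, if anything falls off the work surface, if the arm or the gripper's body presses on something with over 40 N, if the wrist force passes 120 N, or if a joint passes its speed limit or range.

## Working session

There is one attempt and no reset: what is moved stays moved. The work goes in short steps, Python scripts to look and compute and a tool call to move; the robot and the scene stay as the last step left them, time stands still between calls to the robot, and variables do not carry over. Pictures are saved under pics/ and viewed, at most 10 in all, crops included, and the job is handed in when it is done.

Besides the shell and the picture viewer there is one more tool, called after "Emit:" as name(argument=value, ...), one argument or row to a line, values as JSON. step_arm: Moves the arm, as the interface text tells. Its arguments: {"type":"object","properties":{"targets":{"type":"string"},"gripper":{"type":"number"},"squeeze":{"type":"number"}},"required":["targets"]}

```bash
mkdir -p pics; ls; cat > h.py <<'E'
import numpy as np, cv2
from scipy.spatial.transform import Rotation as R
from station import manip
def ray(cam,px,st=None):
    c=manip.get_calibration(cam); f=192/np.tan(np.radians(c["fov_y"])/2)
    u=np.array([px[0]-c["cx"],px[1]-c["cy"]],float)
    if cam=="wrist":
        st=st or manip.sense(); r=np.linalg.norm(u); th=r/f
        d=np.r_[u/max(r,1e-9)*np.sin(th),np.cos(th)]
        T=np.eye(4);T[:3,:3]=R.from_quat(st["tool_rot"]).as_matrix();T[:3,3]=st["tcp_pos"]
        M=T@np.array(c["tool_from_camera"])
    else: d=np.r_[u/f,1]; M=np.array(c["extrinsics"])
    return M[:3,3],M[:3,:3]@d
def at(cam,px,z,st=None):
    o,d=ray(cam,px,st); return (o+d*(z-o[2])/d[2])
def proj(cam,p,st=None):
    c=manip.get_calibration(cam); f=192/np.tan(np.radians(c["fov_y"])/2)
    if cam=="wrist":
        st=st or manip.sense();T=np.eye(4);T[:3,:3]=R.from_quat(st["tool_rot"]).as_matrix();T[:3,3]=st["tcp_pos"]
        M=T@np.array(c["tool_from_camera"])
    else: M=np.array(c["extrinsics"])
    q=M[:3,:3].T@(np.array(p)-M[:3,3])
    if cam=="wrist":
        r=np.hypot(q[0],q[1]);k=f*np.arctan2(r,q[2])/max(r,1e-9)
        return np.r_[c["cx"]+k*q[0],c["cy"]+k*q[1]]
    return np.r_[c["cx"]+f*q[0]/q[2],c["cy"]+f*q[1]/q[2]]
def save(cam,name):
    im=manip.snapshot(cam); cv2.imwrite(f"pics/{name}.png",im[:,:,::-1]); return im
Z=dict(frame=0,rail_middle=.018,red_fixed=.018,red_moving=.018,blue_fixed=.018,blue_moving=.018,tab_fixed=.035,tab_sliding=.035,nose_fixed=.007,nose_sliding=.007,gauge=0)
def look(cam,names,z=Z,dz=0):
    st=manip.sense(); save(cam,"tmp_"+cam)
    for n in names:
        r=manip.mark_of(cam,n)
        for k in r[:2]:
            print(cam,n,round(k["p"],2),np.round(k["position"],1),np.round(at(cam,k["position"],z[n]+dz,st)*1000,1))
E
python3 - <<'E'
from h import *
s=manip.sense();print(s)
a=save("scene","a");b=save("side","b");c=save("wrist","c")
cv2.imwrite("pics/abc.png",cv2.resize(np.vstack([np.hstack([a,b]),np.hstack([c,c*0])]),(800,600))[:,:,::-1])
look("scene",Z);look("wrist",Z)
c=manip.get_calibration("wrist");print(c)
for n in "scene","side": print(np.round(manip.get_calibration(n)["extrinsics"],2).tolist())
E
```

```text
pics
{'t': 0.0, 'q': array([-1.78498484e-01,  5.28482992e-01,  1.43388961e+00, -2.52766345e-05,
        1.18139068e+00, -1.78506697e-01]), 'qd': array([5.31258512e-04, 5.12760240e-04, 8.66965197e-04, 2.84080984e-05,
       1.17068772e-03, 5.06608569e-04]), 'tau': array([ 2.50220628e-04, -4.42344439e+01, -1.78024775e+01, -2.06930472e-04,
        8.36740597e-03,  2.24214921e-05]), 'tcp_pos': array([6.24291472e-01, 1.51193142e-04, 2.30327312e-01]), 'tool_rot': array([ 7.07100059e-01,  7.07112670e-01, -6.28577925e-04, -8.84838272e-04]), 'force': array([ 0.82270439,  0.3937739 , -0.5001814 ]), 'ft_torque': array([0.006026  , 0.01174258, 0.00015086]), 'gripper_force': 0.0, 'finger_gap': 0.9990779819181609}
scene frame 0.73 [186.7 183.4] [ 568.5 -157.3   -0. ]
scene rail_middle 0.82 [203.4 161.1] [ 492.2 -134.2   18. ]
scene red_fixed 0.77 [156.7 192.1] [ 630.3 -218.3   18. ]
scene red_fixed 0.37 [340.8 185.4] [450.1 262.9  18. ]
scene red_moving 0.43 [330.9 269.3] [700.4 284.3  18. ]
scene blue_fixed 0.64 [203.1 208.4] [638.4 -78.   18. ]
scene blue_moving 0.73 [176.5 158. ] [ 506.3 -212.8
[... 749 characters left out ...]
oving 0.23 [157.1 255.9] [ 486.  -134.2   18. ]
{'fov_y': 65.70646984690485, 'cx': 253.18202101094846, 'cy': 192.74590603380653, 'tool_from_camera': array([[-4.26006615e-05, -9.46701397e-01, -3.22112500e-01,
         8.25925570e-02],
       [ 9.99998942e-01,  4.28102399e-04, -1.39046375e-03,
        -2.43293868e-04],
       [ 1.45425111e-03, -3.22112218e-01,  9.46700377e-01,
        -1.41684463e-01],
       [ 0.00000000e+00,  0.00000000e+00,  0.00000000e+00,
         1.00000000e+00]])}
[[-0.3, 0.81, -0.5, 1.06], [0.95, 0.27, -0.15, 0.18], [0.01, -0.52, -0.86, 0.91], [0.0, 0.0, 0.0, 1.0]]
[[0.84, -0.31, 0.45, 0.09], [-0.54, -0.5, 0.67, -0.74], [0.02, -0.81, -0.59, 0.74], [0.0, 0.0, 0.0, 1.0]]
```

View pics/abc.png

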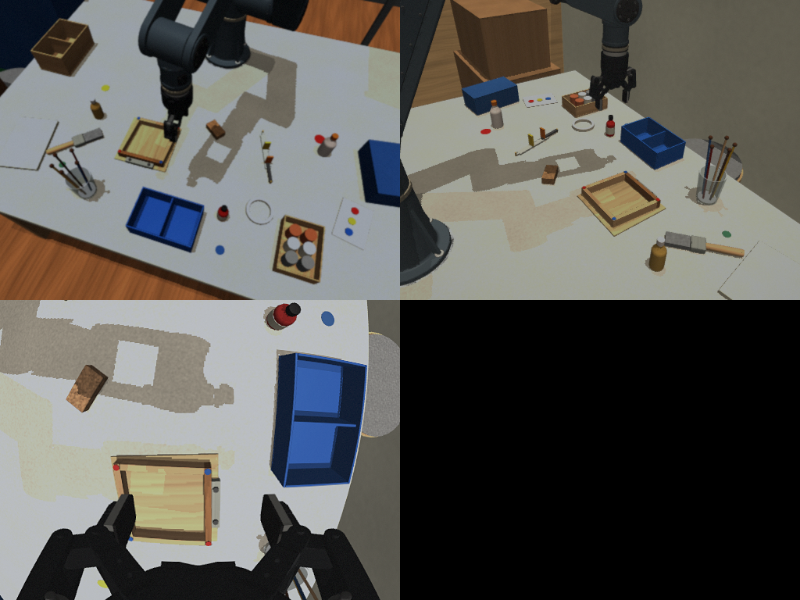

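The frame lies at right front with the moving rail towards the robot. The gauge is at about (462, 267) mm, tabs up, and the route to it is clear. I'll move above the gauge first.

Emit:
step_arm(
  targets="50 -20 0 -4; 100 -45 0 -8; 150 -70 0 -12; 200 -95 0 -16; 245 -120 0 -16; 265 -134 0 -16; 265 -134 0 -16; 265 -134 0 -16",
  gripper=0,
)

```text
t: 2.15
tcp_pos: [0.4905, 0.266, 0.2315]
tool_rot: [0.601, 0.8, 0.0, 0.0]
force: [-0.1, -0.4, -0.2]
finger_gap: 1.0
gripper_force: 0.0
```

```bash
python3 - <<'E'
from h import *
print(manip.sense()["tcp_pos"])
look("wrist",["tab_fixed","tab_sliding","nose_fixed","nose_sliding","gauge"])
E
```

```text
[0.49047823 0.26599103 0.23150023]
wrist tab_fixed 0.72 [227.1 161.5] [458.8 263.2  35. ]
wrist tab_sliding 0.78 [277.8 161. ] [515.5 280.3  35. ]
wrist nose_fixed 0.81 [174.9 155.4] [390.9 246.2   7. ]
wrist nose_fixed 0.61 [226.5 162.8] [457.9 254.6   7. ]
wrist gauge 0.69 [236.1 152.8] [466.1 268.9   0. ]
```

View pics/tmp_wrist.png

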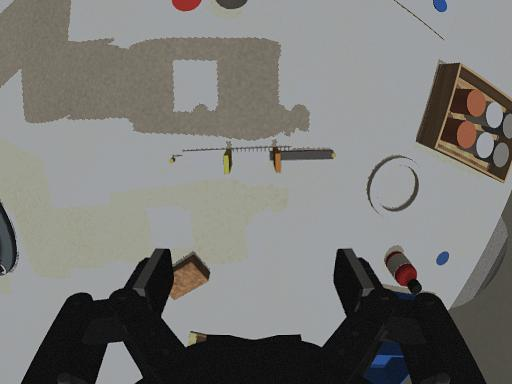

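Gauge aligned horizontally in view: yellow tab at (227,161), orange at (278,161). The tab midpoint is (487,272) and the gauge yaw about 16.5°. Descending.

Emit:
step_arm(
  targets="2 -1 30 0; 4 -1 70 0; 6 -2 110 0; 6 -2 120 0; 6 -2 120 0; 6 -2 120 0",
)

```text
t: 3.05
tcp_pos: [0.4889, 0.2703, 0.1125]
tool_rot: [0.602, 0.798, 0.001, 0.001]
force: [-0.2, 0.0, 0.3]
finger_gap: 0.998
gripper_force: 0.0
```

```bash
python3 - <<'E'
from h import *
s=manip.sense();print(s["tcp_pos"],R.from_quat(s["tool_rot"]).as_matrix()[:,1])
look("wrist",["tab_fixed","tab_sliding","nose_fixed","nose_sliding","gauge"])
E
```

```text
[0.48892179 0.27025237 0.11251345] [0.96146459 0.27491724 0.00252173]
wrist tab_fixed 0.8 [215.7 201.8] [459.8 262.6  35. ]
wrist tab_sliding 0.96 [287.  199.8] [513.5 279.7  35. ]
wrist nose_fixed 0.96 [142.9 193.7] [391.4 240.1   7. ]
wrist nose_sliding 0.92 [367.4 186.2] [587.9 303.7   7. ]
wrist gauge 0.65 [226.9 183.7] [464.5 268.4   0. ]
```

Emit:
step_arm(
  targets="1 -1 30 -1.7; 1 -1 60 -1.7; 1 -1 85 -1.7; 1 -1 90 -1.7; 1 -1 90 -1.7",
)

```text
t: 3.85
tcp_pos: [0.4859, 0.2709, 0.021]
tool_rot: [0.59, 0.807, -0.0, -0.0]
force: [0.2, 0.5, 0.3]
finger_gap: 1.003
gripper_force: 0.0
```

Emit:
step_arm(
  targets="0 0 0 0; 0 0 0 0; 0 0 0 0; 0 0 0 0; 0 0 0 0; 0 0 0 0; 0 0 0 0; 0 0 0 0; 0 0 0 0; 0 0 0 0",
  gripper=1,
  squeeze=20,
)

```text
t: 4.85
tcp_pos: [0.4848, 0.2707, 0.023]
tool_rot: [0.59, 0.808, -0.001, -0.001]
force: [-4.0, -1.2, 6.2]
finger_gap: 0.273
gripper_force: 19.4
```

```bash
python3 - <<'E'
from h import *
look("wrist",["tab_fixed","tab_sliding","nose_fixed","nose_sliding"])
E
```

```text
wrist tab_fixed 0.58 [234.8 262.2] [475.1 268.7  35. ]
wrist tab_sliding 0.81 [271.5 267. ] [493.9 271.7  35. ]
wrist nose_fixed 0.68 [125.8 233.8] [406.8 247.4   7. ]
wrist nose_sliding 0.89 [385.6 236. ] [564.7 296.3   7. ]
```

View pics/tmp_wrist.png

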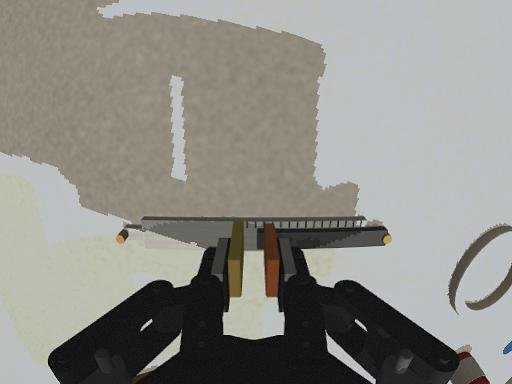

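Gauge is shut, held by the tabs (yellow (237,260), orange (271,260)), bar parallel to the tool. Lift and carry over the frame, turning toward the red diagonal.

Emit:
step_arm(
  targets="0 0 -20 0; 0 0 -60 0; 0 0 -100 0; 0 0 -140 0; 0 0 -170 0; -10 -2 -180 0; -30 -4 -180 0",
)

```text
t: 5.8
tcp_pos: [0.492, 0.2415, 0.2035]
tool_rot: [0.589, 0.808, 0.002, 0.002]
force: [0.2, -0.3, -1.5]
finger_gap: 0.278
gripper_force: 20.3
```

Emit:
step_arm(
  targets="-40 -4 0 6; -80 -9 0 12; -120 -14 0 18; -160 -19 0 24; -200 -24 0 30; -240 -29 0 36; -280 -34 0 42; -320 -39 0 48; -355 -42 0 54; -380 -44 0 57; -386 -44 0 57; -386 -44 0 57",
)

```text
t: 7.0
tcp_pos: [0.566, -0.1408, 0.2003]
tool_rot: [0.904, 0.428, -0.001, -0.001]
force: [-0.6, 0.7, -1.3]
finger_gap: 0.272
gripper_force: 20.3
```

```bash
python3 - <<'E'
from h import *
s=manip.sense();print(s["tcp_pos"],s["force"],s["finger_gap"])
look("wrist",["frame","rail_middle","red_fixed","red_moving","blue_fixed","blue_moving"])
look("side",["frame","rail_middle","red_fixed","red_moving","blue_fixed","blue_moving"])
look("wrist",["tab_fixed","tab_sliding","nose_fixed","nose_sliding"],dz=s["tcp_pos"][2]-.023)
E
```

```text
[ 0.56601105 -0.14080344  0.20033887] [-0.57418432  0.73306487 -1.27120741] 0.27182669462783465
wrist frame 0.72 [254.  168.4] [ 563.8 -143.9    0. ]
wrist rail_middle 0.72 [198.6 206.3] [ 486.9 -134.3   18. ]
wrist rail_middle 0.52 [406.8 263.9] [ 648.9 -383.3   18. ]
wrist red_fixed 0.85 [340.3 176. ] [ 639.1 -210.4   18. ]
wrist red_moving 0.79 [163.4 164. ] [489.8 -69.4  18. ]
wrist blue_fixed 0.89 [261.6  83.4] [632.8 -72.6  18. ]
wrist blue_fixed 0.6 [161.2 163.1] [488.4 -66.9  18. ]
wrist blue_moving 0.85 [249.  243.9] [ 501.2 -210.5   18. ]
wrist blue_moving 0.63 [251.7 229.2] [ 516.7 -197.    18. ]
side frame 0.95 [285.  260.5] [ 567.3 -154.8   -0. ]
side frame 0.23 [324.9 194.6] [818.6  -1.2   0. ]
side rail_middle 0.98 [253.  259.6] [ 495.2 -128.1   18. ]
side red_fixed 0.61 [324.1 263.5] [ 625.3 -223.9   18. ]
side red_fixed 0.55 [280.6 180.3] [737.4 101.7  18. ]
side red_moving 0.83 [238.5 245.6] [491.5 -70.5  18. ]
side blue_fixed 0.95 [287.8 226.4] [632.8 -75.1  18. ]
side blue_fixed 0.37 [286.1 195.7] [706.4  32.6  18. ]
side blue_moving 0.93 [276.9 281.9] [ 502.  -212.9   18. ]
side blue_moving 0.54 [329.4 338.7] [ 503.  -384.5   18. ]
wrist tab_sliding 0.97 [269.9 264.2] [ 572.8 -146.2  212.3]
wrist nose_sliding 0.56 [382.1 237.1] [ 629.8 -193.6  184.3]
```

View pics/tmp_wrist.png

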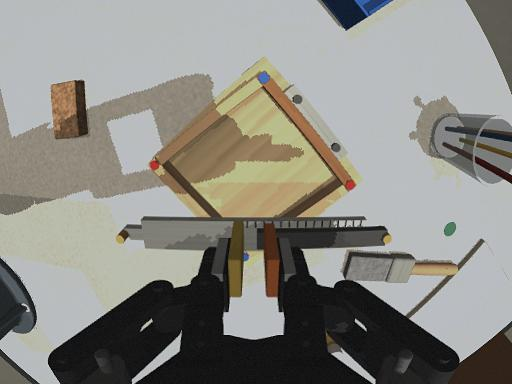

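```bash
cat >> h.py <<'E'
def dots(cam,near,w=14,st=None,im=None):
    """near: dict name->px guess; returns world of colour centroids at z=.032"""
    st=st or manip.sense(); im=manip.snapshot(cam) if im is None else im
    h=cv2.cvtColor(im,cv2.COLOR_RGB2HSV).astype(int); o={}
    for n,p in near.items():
        H,S,V=h[...,0],h[...,1],h[...,2]
        m=((H<6)|(H>174))&(S>170) if n[0]=="r" else (abs(H-112)<14)&(S>120)
        m=m&(V>60); y,x=np.nonzero(m); k=(abs(x-p[0])<w)&(abs(y-p[1])<w)
        if k.sum()<4: continue
        q=np.r_[x[k].mean(),y[k].mean()]; o[n]=at(cam,q,.032,st)*1000
        print(n,k.sum(),q.round(1),o[n].round(1))
    return o
E
python3 - <<'E'
from h import *
o=dots("wrist",dict(rm=(154,164),rf=(350,185),bf=(264,77),bm=(246,257)))
l=lambda a,b:np.linalg.norm(o[a]-o[b])
for a,b in [("rm","rf"),("bm","bf"),("rf","bf"),("rm","bm"),("rm","bf"),("rf","bm")]:
    if a in o and b in o: print(a,b,l(a,b).round(1))
im=manip.snapshot("side"); 
d2=dots("side",dict(rm=(238,243),rf=(325,260),bf=(288,222),bm=(277,278)),im=im)
E
```

```text
rm 60 [153.8 164.8] [486.9 -62.5  32. ]
rf 61 [349.8 184.3] [ 642.9 -219.7   32. ]
bf 82 [263.4  77.3] [638.8 -68.3  32. ]
bm 25 [245.4 256.9] [ 492.3 -215.8   32. ]
rm rf 221.5
bm bf 207.9
rf bf 151.5
rm bm 153.4
rm bf 152.0
rf bm 150.7
rm 11 [235.1 239.8] [487.2 -62.2  32. ]
rf 11 [329.7 255.1] [ 643.2 -220.1   32. ]
bf 7 [288.3 219.6] [639.  -67.4  32. ]
bm 13 [273.6 279.6] [ 491.8 -214.2   32. ]
```

```bash
python3 - <<'E'
from h import *
s=manip.sense()
M=R.from_quat(s["tool_rot"]).as_matrix()
for z in (.186,.193):
  a=at("wrist",(121.5,236),z,s);b=at("wrist",(387.5,238),z,s)
  for p in (a,b,(a+b)/2): print(z,(p*1000).round(1),(M.T@(p-s["tcp_pos"])*1000).round(1))
  print(np.linalg.norm(a-b),np.degrees(np.arctan2(*(b-a)[[1,0]])),np.degrees(np.arctan2(M[1,1],M[0,1])))
E
```

```text
0.186 [501.8 -87.  186. ] [ -0.2 -84.   15.3]
0.186 [ 632.3 -195.6  186. ] [-1.6 85.8 15.3]
0.186 [ 567.1 -141.3  186. ] [-0.9  0.9 15.3]
0.1698032637645455 -39.7948345366671 -39.30254550706319
0.193 [507.1 -86.5 193. ] [  3.5 -80.2   8.3]
0.193 [ 631.7 -190.3  193. ] [ 2.1 82.   8.3]
0.193 [ 569.4 -138.4  193. ] [2.8 0.9 8.3]
0.16223150432938008 -39.79483453666709 -39.30254550706319
```

Emit:
step_arm(
  targets="-2 -1.5 20 3; -2 -1.5 50 5.4; -2 -1.5 90 5.4; -2 -1.5 120 5.4; -2 -1.5 130 5.4; -2 -1.5 130 5.4; -2 -1.5 130 5.4",
)

```text
t: 8.75
tcp_pos: [0.5655, -0.141, 0.0724]
tool_rot: [0.923, 0.385, 0.001, 0.001]
force: [0.0, -0.0, -1.6]
finger_gap: 0.277
gripper_force: 20.3
```

```bash
python3 - <<'E'
from h import *
s=manip.sense();print(s["tcp_pos"],R.from_quat(s["tool_rot"]).as_matrix()[:,1])
im=save("wrist","d")
for n,c in dict(rf=(642.9,-219.7,32),rm=(486.9,-62.5,32),bf=(638.8,-68.3,32)).items(): print(n,proj("wrist",np.array(c)/1000,s))
E
```

```text
[ 0.56553776 -0.14103878  0.07236457] [ 0.71084189 -0.70334866  0.00211312]
rf [402.92071161 220.82537423]
rm [101.90934845 218.43878488]
bf [254.74433973  61.32458354]
```

View pics/d.png

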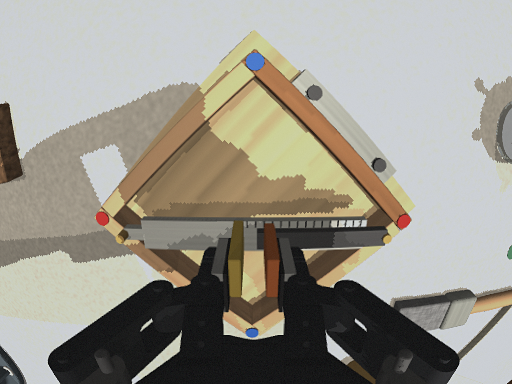

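The shut gauge is centred between the red dots at (102,218) and (403,221), and the noses are inside the corners. Lowering it and letting it spring out.

Emit:
step_arm(
  targets="-0.5 -1 10 0; -0.5 -1 20 0; -0.5 -1 30 0; -0.5 -1 37 0; -0.5 -1 42 0; -0.5 -1 43 0; -0.5 -1 43 0; -0.5 -1 43 0",
)

```text
t: 9.6
tcp_pos: [0.5637, -0.1403, 0.0285]
tool_rot: [0.923, 0.385, 0.0, 0.0]
force: [1.0, 0.0, -1.7]
finger_gap: 0.271
gripper_force: 20.3
```

Emit:
step_arm(
  targets="0 0 0 0; 0 0 0 0; 0 0 0 0; 0 0 0 0; 0 0 0 0; 0 0 0 0; 0 0 0 0; 0 0 0 0; 0 0 0 0; 0 0 0 0; 0 0 0 0; 0 0 0 0",
  gripper=0,
)

```text
t: 10.8
tcp_pos: [0.5634, -0.1402, 0.0283]
tool_rot: [0.923, 0.385, 0.0, 0.0]
force: [-0.5, -0.1, -1.1]
finger_gap: 0.995
gripper_force: 0.0
```

```bash
python3 - <<'E'
from h import *
s=manip.sense();print(s["tcp_pos"])
look("wrist",["tab_fixed","tab_sliding","nose_fixed","nose_sliding"],dz=.005)
E
```

```text
[ 0.5634374  -0.14020921  0.02829958]
wrist tab_fixed 0.67 [209.1 263.6] [ 546.7 -124.6   40. ]
wrist tab_sliding 0.8 [303.5 266.7] [ 580.2 -160.5   40. ]
wrist nose_fixed 0.59 [231.5 231. ] [ 557.5 -127.8   12. ]
wrist nose_sliding 0.98 [404.4 239.2] [ 631.7 -213.    12. ]
wrist nose_sliding 0.31 [256.7 352.5] [ 492.7 -215.5   12. ]
```

View pics/tmp_wrist.png

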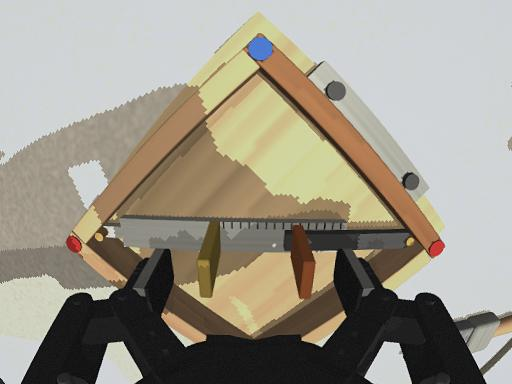

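The gauge has sprung out corner to corner, noses at (100,237) and (409,240) beside the red dots. Tabs are about 49 mm apart, so reading ≈31 mm and red diagonal ≈205 mm. Regrip and go to blue.

Emit:
step_arm(
  targets="0 0 0 0; 0 1 0 0; 0 1 0 0; 0 1 0 0; 0 1 0 0; 0 1 0 0; 0 1 0 0; 0 1 0 0; 0 1 0 0; 0 1 0 0; 0 1 0 0; 0 1 0 0",
  gripper=1,
  squeeze=20,
)

```text
t: 12.25
tcp_pos: [0.5638, -0.1406, 0.0285]
tool_rot: [0.923, 0.385, -0.0, -0.0]
force: [-3.4, 0.8, 5.7]
finger_gap: 0.271
gripper_force: 20.7
```

Emit:
step_arm(
  targets="0 0 -10 0; 0 0 -25 0; 0 0 -45 0; 0 0 -60 0; 0 0 -70 0; 0 0 -70 -8; 0 0 -70 -16; 0 0 -70 -24; 0 0 -70 -32; 0 0 -70 -40; 0 0 -70 -48; 0 0 -70 -56",
)

```text
t: 13.45
tcp_pos: [0.5645, -0.1412, 0.0988]
tool_rot: [0.632, 0.775, 0.0, 0.001]
force: [-0.2, 0.1, -1.8]
finger_gap: 0.271
gripper_force: 20.0
```

Emit:
step_arm(
  targets="0 0 0 -8; 0 0 0 -16; 0 0 0 -24; 0 0 0 -32; 0 0 0 -35; 0 0 0 -35; 0 0 0 -35",
)

```text
t: 14.15
tcp_pos: [0.5643, -0.1411, 0.0986]
tool_rot: [0.373, 0.928, -0.0, 0.0]
force: [-0.2, -0.6, -1.3]
finger_gap: 0.273
gripper_force: 20.0
```

```bash
python3 - <<'E'
from h import *
s=manip.sense();M=R.from_quat(s["tool_rot"]).as_matrix();print(s["tcp_pos"],np.degrees(np.arctan2(M[1,1],M[0,1])))
im=save("wrist","e")
g={}
for n,c in dict(rf=(642.9,-219.7,32),rm=(486.9,-62.5,32),bf=(638.8,-68.3,32),bm=(491.8,-215,32)).items(): g[n]=proj("wrist",np.array(c)/1000,s);print(n,g[n])
o=dots("wrist",g,20,s,im)
look("wrist",["tab_fixed","tab_sliding","nose_fixed","nose_sliding"],dz=s["tcp_pos"][2]-.022)
E
```

```text
[ 0.56433542 -0.14108245  0.09861184] 46.22744930920428
rf [251.27990018 318.43450477]
rm [258.77640872  56.6202546 ]
bf [382.60398814 211.08848544]
bm [124.99846554 205.66016505]
rf 72 [251.1 318.3] [ 642.6 -219.7   32. ]
rm 160 [259.2  56.6] [487.1 -62.3  32. ]
bf 114 [382.5 210.6] [638.4 -68.1  32. ]
bm 118 [125.2 204.5] [ 491.3 -214.1   32. ]
wrist tab_fixed 0.68 [237.2 259.8] [ 555.7 -144.8  111.6]
wrist tab_fixed 0.25 [128.1 229.4] [ 505.6 -174.2  111.6]
wrist tab_sliding 0.58 [271.  257.3] [ 566.4 -131.5  111.6]
wrist nose_fixed 0.91 [126.4 231. ] [ 505.8 -195.7   83.6]
wrist nose_sliding 0.71 [382.2 232.8] [617.6 -80.7  83.6]
```

View pics/e.png

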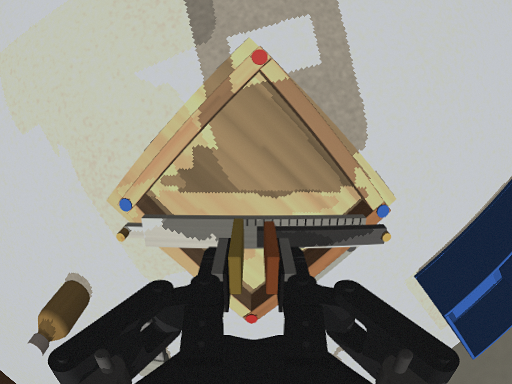

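Blue dots at (125,205) and (383,211), red at (259,57) and (251,318). The dots give red ≈204 and blue ≈190 mm, so the rail is offset about +9.5 mm. The gauge is nearly aligned with blue, so I lower it.

Emit:
step_arm(
  targets="-1.4 -0.5 15 1; -1.4 -0.5 30 1; -1.4 -0.5 43 1; -1.4 -0.5 53 1; -1.4 -0.5 61 1; -1.4 -0.5 67 1; -1.4 -0.5 70 1; -1.4 -0.5 70 1; -1.4 -0.5 70 1",
)

```text
t: 15.35
tcp_pos: [0.5652, -0.1424, 0.0286]
tool_rot: [0.38, 0.925, -0.0, 0.001]
force: [-0.1, -0.2, -0.6]
finger_gap: 0.273
gripper_force: 20.0
```

Emit:
step_arm(
  targets="0 0 0 0; 0 0 0 0; 0 0 0 0; 0 0 0 0; 0 0 0 0; 0 0 0 0; 0 0 0 0; 0 0 0 0; 0 0 0 0; 0 0 0 0; 0 0 0 0; 0 0 0 0",
  gripper=0,
)

```text
t: 16.55
tcp_pos: [0.5648, -0.1422, 0.0283]
tool_rot: [0.38, 0.925, 0.0, -0.0]
force: [-0.4, 1.0, 0.9]
finger_gap: 1.001
gripper_force: 0.0
```

Emit:
step_arm(
  targets="0 0 -10 0; 0 0 -30 0; 0 0 -60 0; 0 0 -90 0; 0 0 -110 0; 0 0 -120 0; 0 0 -120 0; 0 0 -120 0",
)

```text
t: 17.35
tcp_pos: [0.5643, -0.142, 0.1479]
tool_rot: [0.38, 0.925, 0.0, -0.001]
force: [0.5, 0.1, -0.4]
finger_gap: 1.001
gripper_force: 0.0
```

```bash
python3 - <<'E'
from h import *
s=manip.sense();print(s["tcp_pos"])
im=save("wrist","f");g={}
for n,c in dict(rf=(642.9,-219.7,32),rm=(486.9,-62.5,32),bf=(638.8,-68.3,32),bm=(491.8,-215,32)).items(): g[n]=proj("wrist",np.array(c)/1000,s)
o=dots("wrist",g,16,s,im)
look("wrist",["tab_fixed","tab_sliding","nose_fixed","nose_sliding"],dz=.004)
E
```

```text
[ 0.56426867 -0.14201964  0.14786311]
rf 61 [253.8 287. ] [ 642.5 -219.6   32. ]
rm 106 [255.9  64.2] [487.  -63.3  32. ]
bf 85 [363.5 189.4] [638.5 -68.3  32. ]
bm 85 [145.4 187.7] [ 491.1 -215.1   32. ]
wrist tab_fixed 0.97 [233.1 191.2] [ 551.  -155.3   39. ]
wrist tab_sliding 0.76 [272.7 193.2] [ 577.1 -131.6   39. ]
wrist nose_fixed 0.6 [165.4 181. ] [ 500.4 -204.2   11. ]
wrist nose_sliding 0.9 [348.  187.9] [635.3 -78.1  11. ]
```

View pics/f.png

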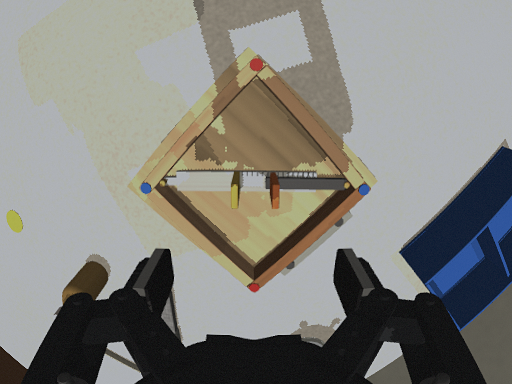

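The gauge sits seated along blue, noses at (162,183) and (347,186). Tabs are 35 mm apart, so reading ≈17 mm, blue ≈191.5 and red ≈204.5. The rail therefore sticks out about 9.5 mm at the red (+y world) end. I'll move beside that end with shut fingers.

Emit:
step_arm(
  targets="30 5 0 8; 60 10 0 16; 95 16 0 24; 125 22 0 32; 141 25 0 40; 141 25 0 43.7; 141 25 0 43.7; 141 25 0 43.7; 141 25 0 43.7",
  gripper=1,
)

```text
t: 18.55
tcp_pos: [0.4826, -0.0257, 0.1482]
tool_rot: [0.697, 0.717, 0.0, 0.0]
force: [0.7, -0.4, 0.8]
finger_gap: -0.001
gripper_force: 0.0
```

Emit:
step_arm(
  targets="0 0 30 0; 0 0 65 0; 0 0 100 0; 0 0 125 0; 0 0 134 0; 0 0 135 0; 0 0 135 0; 0 0 135 0",
)

```text
t: 19.35
tcp_pos: [0.4831, -0.0256, 0.0145]
tool_rot: [0.697, 0.717, 0.001, 0.001]
force: [0.5, 0.7, 0.3]
finger_gap: -0.002
gripper_force: 0.0
```

```bash
python3 - <<'E'
from h import *
s=manip.sense();M=R.from_quat(s["tool_rot"]).as_matrix();print(s["tcp_pos"],M[:,0],s["finger_gap"])
im=save("wrist","g")
print(proj("wrist",(.487,-.057,.032),s))
E
```

```text
[ 0.48310982 -0.02560103  0.01446016] [-2.79615690e-02  9.99608706e-01 -7.65506507e-04] -0.001843503934985198
[259.52094096 316.19670865]
```

View pics/g.png

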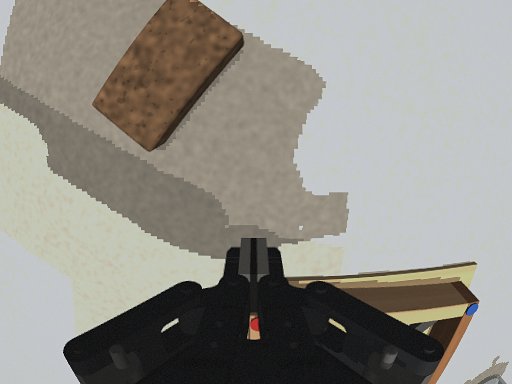

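The shut fingers stand in front of the rail end (red dot visible between the fingers at (255,323)). Approach, then push slowly.

Emit:
step_arm(
  targets="-6 0 0 0; -12 0 0 0; -15 0 0 0; -16.5 0 0 0; -17.5 0 0 0; -18.5 0 0 0; -19.5 0 0 0; -20.5 0 0 0; -21.5 0 0 0; -22.5 0 0 0; -22.5 0 0 0",
)

```text
t: 20.5
tcp_pos: [0.4826, -0.0476, 0.0133]
tool_rot: [0.697, 0.717, 0.0, -0.0]
force: [0.6, 2.3, 0.9]
finger_gap: -0.005
gripper_force: 0.9
```

Emit:
step_arm(
  targets="-1 0 0 0; -2 0 0 0; -3 0 0 0; -4 0 0 0; -5 0 0 0; -6 0 0 0; -7 0 0 0; -8 0 0 0; -9 0 0 0; -10 0 0 0; -10 0 0 0",
)

```text
t: 21.6
tcp_pos: [0.4826, -0.0567, 0.0133]
tool_rot: [0.697, 0.717, 0.0, -0.001]
force: [1.6, 7.3, 0.9]
finger_gap: 0.002
gripper_force: 3.8
```

```bash
python3 - <<'E'
from h import *
s=manip.sense();print(s["tcp_pos"],s["force"])
dots("side",dict(rm=(235,240),rf=(329.7,255.1),bf=(288.3,219.6),bm=(273.6,279.6)))
E
```

```text
[ 0.48263406 -0.05672285  0.01328074] [1.61616163 7.26877963 0.91478442]
rm 9 [237.6 242.3] [487.5 -72.8  32. ]
rf 10 [329.5 255. ] [ 642.9 -219.6   32. ]
bf 7 [288.3 219.6] [639.  -67.4  32. ]
bm 12 [276.5 283. ] [ 491.4 -225.3   32. ]
```

Emit:
step_arm(
  targets="-1 0 0 0; -2 0 0 0; -3 0 0 0; -3 0 0 0; -2 0 0 0; -1 0 0 0; 1 0 0 0; 3 0 0 0; 5 0 0 0; 8 0 0 0; 12 0 0 0; 16 0 0 0",
)

```text
t: 22.85
tcp_pos: [0.4828, -0.0417, 0.0134]
tool_rot: [0.697, 0.717, 0.0, 0.0]
force: [-0.2, -0.2, -0.8]
finger_gap: 0.002
gripper_force: 0.0
```

Emit:
step_arm(
  targets="4 0 -20 0; 4 0 -50 0; 4 0 -80 0; 4 0 -120 0; -10 10 -150 8; -40 20 -165 16; -75 30 -165 16; -90 40 -165 16; -90 40 -165 16; -90 40 -165 16",
)

```text
t: 23.85
tcp_pos: [0.5243, -0.13, 0.1779]
tool_rot: [0.79, 0.613, -0.0, -0.001]
force: [-0.3, 0.4, -1.0]
finger_gap: 0.003
gripper_force: 0.0
```

```bash
cat > m.py <<'E'
from h import *
s=manip.sense();print(s["tcp_pos"])
im=save("wrist",f"m{int(s['t']*100)}")
g={n:proj("wrist",np.array(c)/1000,s) for n,c in dict(rf=(642.6,-219.7,32),rm=(487,-68,32),bf=(638.5,-68.3,32),bm=(491.5,-219,32)).items()}
o=dots("wrist",g,22,s,im)
if len(o)==4:
    x=o["bf"]-o["rf"];x/=np.linalg.norm(x)
    print("s proj",(o["rm"]+o["bm"]-o["rf"]-o["bf"])@x/2,"diag",np.linalg.norm(o["rm"]-o["rf"])-17,np.linalg.norm(o["bm"]-o["bf"])-17)
look("wrist",["tab_fixed","tab_sliding","nose_fixed","nose_sliding"],dz=.004)
o=dots("side",dict(rm=(236,241),rf=(329.7,255.1),bf=(288.3,219.6),bm=(275,281)),10)
E
python3 m.py
```

```text
[ 0.52425074 -0.13001445  0.17787307]
rf 55 [374.8 227.7] [ 642.9 -219.4   32. ]
rm 83 [202.3 131.9] [487.2 -71.4  32. ]
bf 87 [351.1  92.8] [638.6 -68.1  32. ]
wrist tab_fixed 0.66 [286.3 201. ] [ 550.  -158.5   39. ]
wrist tab_sliding 0.72 [307.5 169.8] [ 577.5 -131.8   39. ]
wrist nose_fixed 0.68 [256.1 245.9] [ 504.2 -215.9   11. ]
wrist nose_sliding 0.91 [339.4 107.4] [628.7 -81.5  11. ]
rm 11 [237. 242.] [487.  -71.1  32. ]
rf 10 [329.5 255. ] [ 642.9 -219.6   32. ]
bf 7 [288.3 219.6] [639.  -67.4  32. ]
bm 13 [275.9 282.2] [ 491.6 -222.9   32. ]
```

Emit:
step_arm(
  targets="0 20 10 8; -1 42 20 16; -2 42 30 24; -2 42 30 30.6; -2 42 30 30.6; -2 42 30 30.6; -2 42 30 30.6; -2 42 30 30.6",
  gripper=0,
)

```text
t: 25.0
tcp_pos: [0.5654, -0.143, 0.1487]
tool_rot: [0.924, 0.383, 0.0, 0.0]
force: [0.6, 0.4, 0.7]
finger_gap: 1.003
gripper_force: 0.0
```

```bash
python3 m.py
```

```text
[ 0.56539011 -0.14298787  0.14866904]
rf 84 [367.2 186.8] [ 643.  -219.9   32. ]
rm 84 [143.1 192. ] [486.9 -71.6  32. ]
bf 119 [252.3  69.5] [638.8 -68.2  32. ]
bm 56 [257.2 284.9] [ 491.1 -223.4   32. ]
s proj 0.8118399713061168 diag 198.28035897900455 197.2062775246308
wrist tab_fixed 0.59 [255.2 215.8] [ 548.5 -162.4   39. ]
wrist tab_sliding 0.65 [256.3 170. ] [ 579.7 -132.3   39. ]
wrist nose_fixed 0.74 [261.1 264.8] [ 502.9 -217.8   11. ]
wrist nose_fixed 0.72 [353.8 178.4] [ 639.4 -213.3   11. ]
wrist nose_sliding 0.87 [253.2  88.1] [628.2 -80.   11. ]
rm 12 [237.2 241.9] [487.5 -71.1  32. ]
rf 10 [329.5 255. ] [ 642.9 -219.6   32. ]
bf 7 [288.3 219.6] [639.  -67.4  32. ]
bm 13 [275.9 282.2] [ 491.6 -222.9   32. ]
```

Emit:
step_arm(
  targets="0 0 0 -8; 0 0 0 -16; 0 0 0 -24; 0 0 0 -32; 0 0 0 -40; 0 0 0 -45; 0 0 0 -45; 0 0 0 -45; 0 0 0 -45",
)

```text
t: 26.25
tcp_pos: [0.5653, -0.143, 0.1483]
tool_rot: [0.708, 0.707, -0.0, -0.0]
force: [-0.6, 0.1, 1.2]
finger_gap: 1.002
gripper_force: 0.0
```

```bash
python3 m.py
```

```text
[ 0.56528011 -0.14303055  0.14828939]
rf 67 [329.  258.2] [ 642.8 -219.7   32. ]
rm 104 [165.1 110.6] [487.  -71.6  32. ]
bf 111 [337.3 106.4] [638.6 -68.2  32. ]
bm 66 [182.3 261.4] [ 491.1 -223.3   32. ]
s proj 0.6684870341183848 diag 197.9690601394129 197.09581823372417
wrist tab_fixed 0.97 [234.9 208.6] [ 548.  -161.1   39. ]
wrist tab_sliding 0.8 [270.  178.2] [ 579.5 -132.3   39. ]
wrist nose_fixed 0.9 [194.  245.5] [ 500.5 -215.6   11. ]
wrist nose_fixed 0.48 [177. 117.] [492.3 -79.2  11. ]
wrist nose_sliding 0.62 [245.1 188.8] [ 556.7 -151.2   11. ]
wrist nose_sliding 0.58 [323.1 117.6] [630.9 -80.2  11. ]
rm 11 [237. 242.] [487.  -71.1  32. ]
rf 10 [329.5 255. ] [ 642.9 -219.6   32. ]
bf 7 [288.3 219.6] [639.  -67.4  32. ]
bm 13 [275.9 282.2] [ 491.6 -222.9   32. ]
```

Emit:
step_arm(
  targets="0 0 0 -8; 0 0 0 -16; 0 0 0 -24; 0 0 0 -32; 0 0 0 -40; 0 0 0 -45; 0 0 0 -45; 0 0 0 -45; 0 0 0 -45",
)

```text
t: 27.5
tcp_pos: [0.5653, -0.143, 0.1483]
tool_rot: [0.383, 0.924, -0.0, -0.0]
force: [-0.5, -0.3, 0.0]
finger_gap: 1.002
gripper_force: 0.0
```

```bash
python3 m.py
```

```text
[ 0.56529362 -0.1430075   0.14829705]
rf 62 [254.4 285.5] [ 642.5 -219.6   32. ]
rm 93 [248.1  69.2] [487.  -71.7  32. ]
bf 88 [363.6 186.9] [638.4 -68.2  32. ]
bm 82 [140.4 192.6] [ 491.  -223.4   32. ]
s proj 0.456784544303389 diag 197.6041880510817 196.99121662642605
wrist tab_fixed 0.78 [228.9 193.6] [ 551.6 -161.    39. ]
wrist tab_fixed 0.71 [240.1 177.8] [ 548.5 -143.4   39. ]
wrist tab_sliding 0.67 [272.2 193.7] [ 579.  -133.7   39. ]
wrist nose_fixed 0.63 [162.3 185.8] [ 502.5 -211.8   11. ]
wrist nose_sliding 0.59 [344.1 180.8] [629. -78.  11.]
wrist nose_sliding 0.19 [254.2 267.6] [ 635.8 -213.1   11. ]
rm 11 [237. 242.] [487.  -71.1  32. ]
rf 10 [329.5 255. ] [ 642.9 -219.6   32. ]
bf 7 [288.3 219.6] [639.  -67.4  32. ]
bm 13 [275.9 282.2] [ 491.6 -222.9   32. ]
```

s ≈ +0.65 mm remains (red ≈0.9 mm longer). I'll push once more from the same end, slightly farther than the last peak (TCP y ≈ −59.7).

Emit:
step_arm(
  targets="30 5 0 8; 60 10 0 16; 95 16 0 24; 125 22 0 32; 141 25 0 40; 141 25 0 43.5; 141 25 0 43.5; 141 25 0 43.5; 141 25 0 43.5",
  gripper=1,
)

```text
t: 28.75
tcp_pos: [0.4837, -0.0261, 0.1484]
tool_rot: [0.698, 0.716, 0.0, 0.0]
force: [0.3, -0.4, -0.8]
finger_gap: -0.002
gripper_force: 0.0
```

Emit:
step_arm(
  targets="0 0 30 0; 0 0 65 0; 0 0 100 0; 0 0 125 0; 0 0 134 0; 0 0 135 0; -5 0 135 0; -10 0 135 0; -15 0 135 0; -20 0 135 0; -22 0 135 0; -22 0 135 0",
)

```text
t: 29.95
tcp_pos: [0.4841, -0.0482, 0.0136]
tool_rot: [0.698, 0.716, 0.0, 0.0]
force: [-0.1, -0.0, -0.4]
finger_gap: -0.0
gripper_force: 0.0
```

Emit:
step_arm(
  targets="-1.2 0 0 0; -2.4 0 0 0; -3.6 0 0 0; -4.8 0 0 0; -6 0 0 0; -7.2 0 0 0; -8.4 0 0 0; -9.6 0 0 0; -10.8 0 0 0; -12 0 0 0; -12 0 0 0",
)

```text
t: 31.05
tcp_pos: [0.4842, -0.059, 0.0133]
tool_rot: [0.698, 0.716, 0.0, -0.0]
force: [1.8, 5.9, -0.2]
finger_gap: -0.002
gripper_force: 3.0
```

Emit:
step_arm(
  targets="-0.8 0 0 0; -1.6 0 0 0; -1.6 0 0 0; -1 0 0 0; 0 0 0 0; 2 0 0 0; 4 0 0 0; 6 0 0 0; 9 0 0 0; 13 0 0 0; 18 0 0 0; 18 0 0 0",
)

```text
t: 32.25
tcp_pos: [0.4834, -0.041, 0.0133]
tool_rot: [0.697, 0.717, -0.0, -0.0]
force: [-0.4, -0.4, 0.5]
finger_gap: 0.002
gripper_force: 0.0
```

Emit:
step_arm(
  targets="4 0 -20 0; 4 0 -50 0; 4 0 -80 0; 4 0 -120 0; -20 15 -135 -1.6; -50 35 -135 -1.6; -85 65 -135 -1.6; -98 81 -135 -1.6; -98 81 -135 -1.6; -98 81 -135 -1.6; -98 81 -135 -1.6; -98 81 -135 -1.6",
  gripper=0,
)

```text
t: 33.45
tcp_pos: [0.566, -0.1362, 0.1481]
tool_rot: [0.687, 0.726, -0.0, -0.001]
force: [-0.5, 0.4, 1.0]
finger_gap: 0.997
gripper_force: 0.0
```

```bash
python3 m.py
```

```text
[ 0.56598735 -0.13624885  0.14811619]
rf 65 [322.8 267.6] [ 642.7 -219.7   32. ]
rm 103 [168.7 113.9] [487.  -72.1  32. ]
bf 102 [340.3 119. ] [638.5 -68.1  32. ]
bm 63 [177.8 263.8] [ 491.2 -223.9   32. ]
s proj 0.06251887219259904 diag 197.54430265719404 197.37323739900518
wrist tab_fixed 0.84 [235.6 215.1] [ 550.7 -161.7   39. ]
wrist tab_fixed 0.62 [185.8 253.1] [ 502.4 -205.9   39. ]
wrist tab_sliding 0.74 [269.3 186.4] [ 579.6 -132.4   39. ]
wrist nose_fixed 0.6 [193.1 247.9] [ 504.3 -215.5   11. ]
wrist nose_sliding 0.74 [323.3 127.5] [629.2 -79.4  11. ]
wrist nose_sliding 0.46 [171.5 190.4] [ 483.2 -150.7   11. ]
rm 11 [237.4 242.1] [487.6 -71.8  32. ]
rf 10 [329.5 255. ] [ 642.9 -219.6   32. ]
bf 7 [288.3 219.6] [639.  -67.4  32. ]
bm 15 [276.1 282.4] [ 491.6 -223.5   32. ]
```

```bash
cp $(ls -t pics/m*.png|head -1) pics/last.png
```

```text
(no output)
```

View pics/last.png

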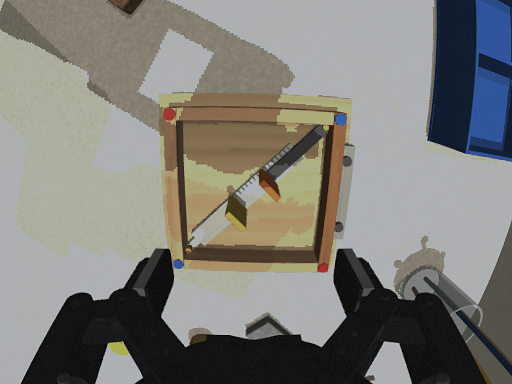

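The frame is square and the gauge sits across blue, noses at (190,248) and (324,128). Nothing is touching it, so I'm handing in.

```bash
python3 -c "
from station import manip
print(manip.sign_off())"
```

```text
the job is handed in; nothing more can be done
None
```

I checked both diagonals with the gauge, red first and then blue. Two gentle pushes brought them to within about 0.2 mm by the camera (197.5 red, 197.4 blue), and I left the gauge across the blue diagonal and handed the job in at about 34 s; the result has not come back.

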